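# Index the culture chamber and hold its lid open for sampling

## Robot

A 7-joint arm with a two-finger parallel gripper is mounted at the origin on the work surface. World frame = base frame: x ahead of the robot, y to its left, z up, the work surface at z = 0. Lengths are in m, angles in degrees, forces in N, time in s.
With the tool pointing down it reaches from about 0.4 to 0.85 m from the base axis. Payload 4.4 kg.
Tool frame: the origin (TCP) lies midway between the tips of the shut fingers; the grasp point (between the pads) lies 19 mm behind it (r.grip_point_offset is the distance from the TCP to the grasp point, in m); z points along the fingers, y is the direction in which the jaws open and shut (so a half turn about z gives the same grasp; the last joint's range is limited). The gripper opens to 94 mm and grips with 3 to 60 N. Pads are 16 mm wide; open, the fingers measure 119 mm over their backs; the gripper's body (75 mm by 177 mm) begins 78 mm behind the grasp point.
Start: joints at [-76.478, 36.005, 2.206, 86.941, -1.547, 57.084, -1.146], TCP at [0.193, 0.621, 0.205] pointing down, gripper open.
Joint ranges: [-175.42, 175.42], [-21.48, 121.26], [-71.46, 75.88], [10.55, 141.38], [-63.04, 243.04], [13.31, 113.54], [-168.57, 168.57]. Speed limits (degrees/s): [147.25, 147.25, 180, 180, 180, 180, 180].

## Interface

Orientations are given as a 3x3 rotation matrix whose columns are the frame's x, y, z axes.
In Python, from rig import r, grab_frame, sign_off gives the robot as it stands.
- The arm moves only by the tool send_rows, never from a script. Its argument "moves" is a list that holds one entry, the list of rows, each a list of 7 numbers: the shift along the tool's x, y, z scaled (see below), then the turn, a rotation vector about the tool's x, y, z scaled (see below), then the opening, from -1 (shut) to 1 (fully open). In form: [[[x, y, z, ax, ay, az, fingers], ...]]. A call has 1 to 12 rows; each row is the pose to reach, as a shift and turn from the pose measured when the call began, along the tool's axes at that moment; what a row does not reach only later rows make up. The controller multiplies each number of a shift by 1000 mm and each number of a turn by 90 degrees. A row lasts 1/12 s, in which the tool goes at most 41.7 mm and 7.16 degrees, less where a joint would pass 70% of its speed; a pose out of reach is approached as far as the arm can. A call with a number of a shift or a turn outside -1 to 1 is refused whole. A call with a gripper value outside its range is refused whole. The fingers move at their own pace and stop on an object; the grip force is fixed at half the most. Time passes only in rows, so rows that repeat a pose let the fingers close. It gives the time, the measured TCP pose, the force and the opening at its end, in the units of the state.
- r.observe(): the state, without advancing time (a new reading comes with each control period).
- grab_frame(name): name is "scene" or "top" or "wrist"; returns a dict with "color" (420x560x3 uint8, blue, green, red), "z_map" (420x560 float32, m along the optical axis (not along the pixel's ray), 0 where there is no reading), "K" (3x3 intrinsics, pixels), "rvec" (rotation vector, rad) and "tvec" (3), from world to camera coordinates, as OpenCV has them. Camera axes: x right, y down, z forward; pixel columns grow to the right and rows downward; lengths in m; the calibration is good to about 2 mm. A picture is of the moment at which its call begins.
- sign_off(): hands the job in, once; it reports no verdict.
The state is a dict: "clock": time; "joint_pos": joint angles; "qvel": joint speeds; "tau": joint torques, N m; "ee_pos": TCP position; "tcp_rot": TCP orientation; "wrist_force": force on the tool from outside, world axes, zero at the start; "moment": the same for the moment, N m; "finger_gap": opening from 0.0 (shut) to 1.0 (fully open).
Only numpy, scipy, OpenCV 4.12 (cv2) and the standard library are available. Lean on these libraries where they do the work, as an engineer would, in place of code of your own. Each camera call takes 0.05 s, during which the arm holds its last target. There are 200 camera calls.

## Task

With the chamber's lid shut, slide the stage carrier by its upright knob so that the fixed needle stands over the middle of the round mark, pause there for half a second, then slide it on until the needle stands over the middle of the square mark and pause again. Then lift the chamber's lid by its handle to 60 degrees and keep holding it there, with the carrier still at the square mark: the program finishes while the robot holds the lid open, since it falls shut when let go. Leave everything else on the bench where it is.

Things in the scene. Friction and masses are not known exactly. Their poses are not given: they have to be found in the camera images.
- needle_tip (a point): point of the fixed needle, 56 mm above the table, under a level arm (10 mm square, its top 99 mm above the table) from a post at the far side of the stage. Never moves. Its axes are the stage's: x across the stage (away from the robot, within 17 degrees), y along it from the knob end to the lid end, z up. The stage's grey base is 270 x 370 mm
- stage_knob (a point): centre of the light grey upright knob, 24 mm across, 36 mm tall (its top 110 mm, this point 92 mm above the table; 16 mm stem below), on the carrier at the end away from the chamber. The carrier is a dark plate 165 x 330 mm on level slides; it never turns, stays where it is left and takes about 6 N to slide. Axes as the stage's
- saddle (a joint): the carrier's slide along the stage's x, in m: -0.045 to 0.045, stops at both ends
- carrier (a joint): the carrier's slide along the stage's y, in m: -0.03 to 0.03, stops at both ends
- round_mark (a point): middle of the round dark mark, 12 mm across, on the white index plate of the carrier, 5 mm below the needle point's level. It moves with the carrier; the knob lies from it 28 mm along -x and 63 mm along -y of the stage
- square_mark (a point): middle of the square dark mark, 12 mm wide, on the same index plate. It moves with the carrier; the knob lies from it 25 mm along +x and 107 mm along -y of the stage
- lid_hinge (a point): middle of the chamber lid's hinge line, which runs along the stage's x, 96 mm above the table, on the side of the white chamber (130 x 130 mm) nearest the index plate. It moves with the carrier; its axes turn with the lid, the x axis stays the hinge line
- handle_mid (a point): middle of the lid handle's round grip bar: 10 mm thick, parallel to the hinge, clear length 74 mm between its two 10 mm legs, its centre 45 mm above the lid's top (147 mm above the table with the lid shut). With the lid shut it lies 115 mm along the stage's +y and 51 mm above the hinge; as the lid opens it swings round the hinge line, up and towards -y
- lid (a joint): opening angle of the chamber's lid in rad: 0 shut, 1.047 is 60 degrees, stop at 1.75. Lid and handle weigh about 0.25 kg; weight and a light spring shut it when let go; some 1.5 to 3 N at the handle lift and hold it
- lid_handle: the arch-shaped steel lid handle with its bar; origin at its foot on the top of the lid, y axis away from the hinge, z square to the lid (up when shut)
- jar: bystander, to be left alone: small sample jar, 52 mm across, 65 mm tall, beside the stage on the lid-handle side; origin at the centre of its underside
- dishes: bystander, to be left alone: stack of two closed culture dishes, 88 mm across, 29 mm tall, beyond the stage; origin at the centre of its underside
- slide_box: bystander, to be left alone: grey slide box 85 x 40 x 30 mm, beside the stage on the knob side; origin at the centre of its underside
- tube_rack: bystander, to be left alone: white test-tube rack 110 x 200 x 60 mm; origin at the centre of its underside
- sharps_bin: bystander, to be left alone: yellow waste bin with red cap, 156 mm across, 187 mm tall; origin at the centre of its underside
- reagent: bystander, to be left alone: amber reagent bottle, 68 mm across, 150 mm tall; origin at the centre of its underside

How it is judged (in metres and radians):
On the way, in this order (a step that is already met when the one before it is completed fails the run):
1. the needle stands over the round mark, the lid shut (horizontal distance between needle_tip and round_mark below 0.006 m and value of joint lid below 0.12 rad), for 0.3 s.
2. the needle stands over the square mark, the lid shut (horizontal distance between needle_tip and square_mark below 0.006 m and value of joint lid below 0.12 rad), for 0.3 s.
At the end, for the whole second after the job is handed in: The needle stood within 6 mm of the middle of the round mark, then of the square mark, 0.3 s each, lid shut. At the end it is within 7.5 mm of the square mark, the lid stands still at 60 degrees, give or take 6, and the robot holds it by its handle (horizontal distance between needle_tip and square_mark below 0.0075 m and value of joint lid between 0.942 and 1.152 rad and velocity of joint lid between -0.15 and 0.15 rad/s and (contact force between lid_handle and the fingers above 0.3 N or contact force between lid_handle and the arm above 0.3 N)); the arm keeps its last pose, push and grip.
It fails at once if a bystander is moved by more than 25 mm or tipped over (distance of any of jar, dishes, slide_box, tube_rack, sharps_bin, reagent from where it was at the start of the episode above 0.025 m or angle between any of jar, dishes, slide_box, tube_rack, sharps_bin, reagent's own z axis and vertical above 0.5 rad).
It also fails if it takes over 54 s, if anything falls off the work surface, if the arm or the gripper's body presses on something with over 40 N, if the wrist force passes 120 N, or if a joint passes its speed limit or range.

## Working session

There is one attempt and no reset: what is moved stays moved. The work goes in short steps, Python scripts to look and compute and a tool call to move; the robot and the scene stay as the last step left them, time stands still between calls to the robot, and variables do not carry over. Pictures are saved under pics/ and viewed, about 8 in all and at most 12, crops included, and the job is handed in when it is done.

Besides the shell and the picture viewer there is one more tool, called by a JSON object that holds its "api" and its "payload", one argument or row to a line. send_rows: Moves the arm, as the interface text tells. Shifts and turns lie within -1 to 1; 1 stands for 1000 mm of shift or 90 degrees of turn. Its arguments: {"type":"object","properties":{"moves":{"type":"array"}},"required":["moves"]}

```bash
mkdir -p pics; ls
cat > h.py <<'E'
import numpy as np, cv2
from rig import r, grab_frame, sign_off
def cam(f):
    R=cv2.Rodrigues(np.array(f["rvec"],float))[0]; return R,np.array(f["tvec"],float).ravel(),np.array(f["K"],float)
def onplane(f,uv,z):
    R,t,K=cam(f); c=-R.T@t; d=R.T@np.linalg.inv(K)@np.array([uv[0],uv[1],1.]); return c+d*(z-c[2])/d[2]
def proj(f,p):
    R,t,K=cam(f); q=K@(R@np.array(p,float)+t); return q[:2]/q[2]
def cloud(f):
    R,t,K=cam(f); z=f["z_map"]; v,u=np.indices(z.shape); P=np.stack([(u-K[0,2])/K[0,0]*z,(v-K[1,2])/K[1,1]*z,z],-1)
    return (P-t)@R
E
python3 - <<'E'
from h import *
print(r.observe())
a=[]
for n in("top","scene"):
    f=grab_frame(n); cv2.imwrite(f"pics/{n}0.png",f["color"]); np.savez(f"{n}0.npz",**f); R,t,K=cam(f); print(n,-R.T@t,R[2],K[0,0])
E
```

```text
pics
{'clock': 0.0, 'joint_pos': array([-76.47928379,  36.05814756,   2.20365503,  86.99298187,
        -1.54470038,  57.08404297,  -1.14560078]), 'qvel': array([-0.02727606, -0.03522973, -0.04170809,  0.07392266,  0.01625144,
       -0.01725862,  0.02351544]), 'tau': array([-9.01001331e-04, -5.49715626e+01,  1.14320096e+00, -1.86634558e+01,
       -5.22632618e-02,  2.34313658e-02,  1.59119395e-04]), 'ee_pos': array([0.19299715, 0.6200133 , 0.20458002]), 'tcp_rot': array([[-9.54812525e-01,  2.97208359e-01, -4.82609628e-04],
       [ 2.97208743e-01,  9.54810875e-01, -1.77654060e-03],
       [-6.72017948e-05, -1.83969902e-03, -9.99998305e-01]]), 'wrist_force': array([-1.23107145, -0.99117478, -0.08931406]), 'moment': array([-0.01793156, -0.01615012,  0.01522102]), 'finger_gap': 1.0005522475568653}
top [ 0.48747775 -0.02981832  1.820033  ] [ 0.05661881  0.00604332 -0.99837758] 491.147213371441
scene [ 1.13158179 -0.88339575  1.35776682] [-0.34258705  0.54414807 -0.76585703] 539.3927494766411
```

View pics/top0.png

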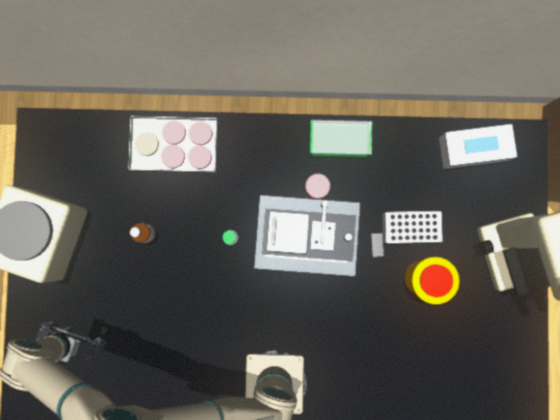

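View pics/scene0.png

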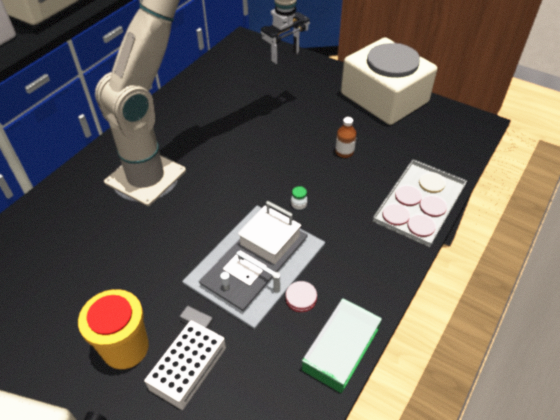

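The top view shows the stage around (308,235), knob at (349,237), chamber at (288,232) and needle arm at (324,205–230). The jar is at (230,237) and the slide box at (377,245). The scene view confirms this layout. Next I'll enlarge the stage in both views.

Run:
```python
from h import *
a=cv2.imread("pics/top0.png")[185:285,245:370]; b=cv2.imread("pics/scene0.png")[190:330,175:335]
a=cv2.resize(a,(750,600),interpolation=cv2.INTER_CUBIC); b=cv2.resize(b,(685,600),interpolation=cv2.INTER_CUBIC)
cv2.imwrite("pics/t_c.png",a);cv2.imwrite("pics/s_c.png",b)
```

```text
(no output)
```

View pics/t_c.png

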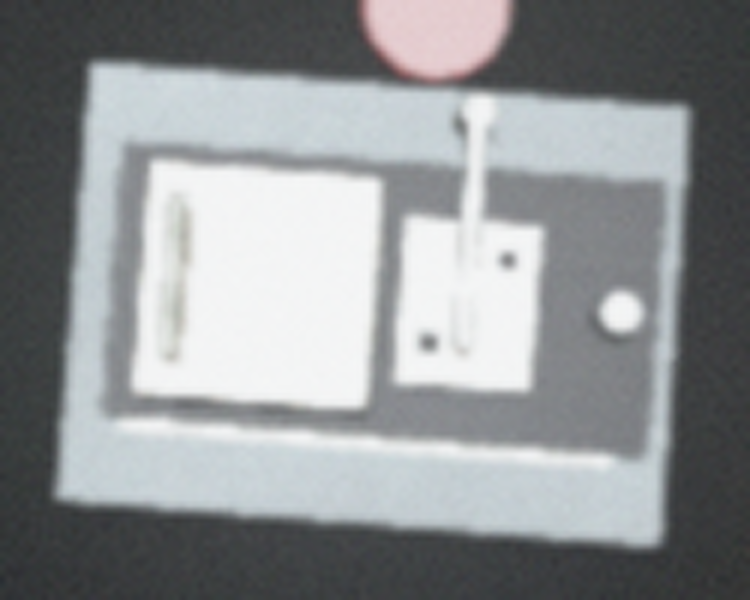

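View pics/s_c.png

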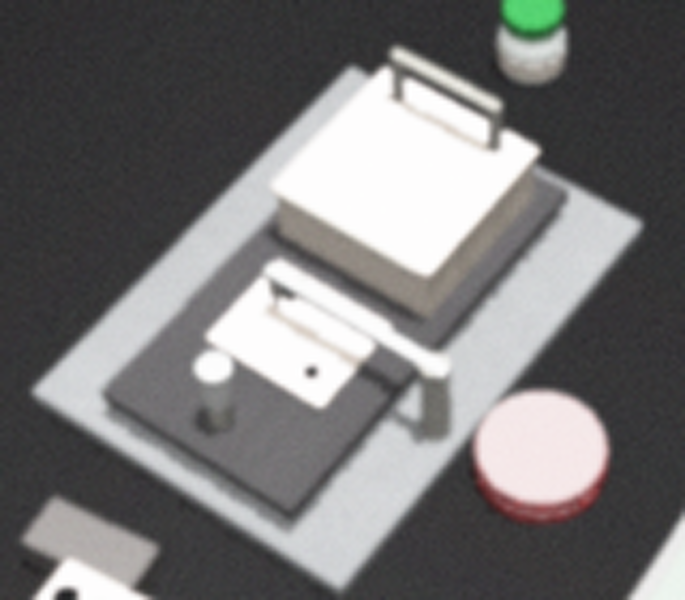

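Top crop (6×): round mark (508,260), square mark (428,342), knob (620,312), needle arm end (463,352), handle bar (175,195–360). In the scene crop the needle hangs under the arm end near (275,290).

Run:
```python
from h import *
f=dict(np.load("top0.npz")); s=dict(np.load("scene0.npz"))
T=lambda p,z: onplane(f,((p[0]+.5)/6-.5+245,(p[1]+.5)/6-.5+185),z)
k=600/140; S=lambda p,z: onplane(s,((p[0]+.5)/(685/160)-.5+175,(p[1]+.5)/k-.5+190),z)
# stage yaw from base edges
C=[T(p,.01) for p in((90,63),(690,105),(663,547),(55,500))]
for a,b in((0,1),(3,2)): d=C[a]-C[b]; print('y-axis yaw',np.degrees(np.arctan2(-d[0],d[1])),np.linalg.norm(d))
for a,b in((3,0),(2,1)): d=C[a]-C[b]; d=-d; print('x-axis yaw',np.degrees(np.arctan2(d[1],d[0])),np.linalg.norm(d))
for n,p,z in(('round',(508,260),.051),('square',(428,342),.051),('knob',(620,312),.11),('armend',(463,352),.099),('armbase',(480,100),.099),('h1',(176,192),.152),('h2',(169,360),.152),('lidNear0',(385,180),.102),('lidNear1',(368,410),.102)): print(n,T(p,z).round(4))
for n,p,z in(('round',(311,371),.051),('knob',(213,368),.11),('armendL',(268,272),.099),('h1',(397,52),.147),('h2',(498,104),.147)): print('S',n,S(p,z).round(4))
for n,fr in(('top',f),('scene',s)):
    P=cloud(fr); m=(abs(P[...,0]-.4)<.2)&(abs(P[...,1]+.06)<.25); print(n,[ (P[m][:,2]>h).sum() for h in(-.01,.02,.05,.09,.105,.14)])
    m&=(P[...,2]>.14)&(P[...,2]<.16); print(P[m].mean(0))
```

```text
y-axis yaw -2.677627480015742 0.37076423725381835
y-axis yaw -3.0182164835479495 0.37275258056947985
x-axis yaw -3.033352567040395 0.26951549338516684
x-axis yaw -2.6125857634853986 0.2717262512655278
round [ 0.568 -0.187  0.051]
square [ 0.5176 -0.14    0.051 ]
knob [ 0.5366 -0.2472  0.11  ]
armend [ 0.5115 -0.1575  0.099 ]
armbase [ 0.6592 -0.1646  0.099 ]
h1 [0.5975 0.0109 0.152 ]
h2 [0.5022 0.0125 0.152 ]
lidNear0 [ 0.6107 -0.1098  0.102 ]
lidNear1 [ 0.4764 -0.1027  0.102 ]
S round [ 0.5674 -0.1848  0.051 ]
S knob [ 0.5375 -0.2484  0.11  ]
S armendL [ 0.5174 -0.1594  0.099 ]
S h1 [0.506  0.0198 0.147 ]
S h2 [0.5919 0.0165 0.147 ]
top [np.int64(15333), np.int64(4981), np.int64(2825), np.int64(2427), np.int64(1234), np.int64(1053)]
[0.55055247 0.01286047 0.1492595 ]
scene [np.int64(14479), np.int64(4937), np.int64(2741), np.int64(1721), np.int64(607), np.int64(105)]
[0.55361574 0.01098483 0.15099652]
```

```bash
cat >> h.py <<'E'
from scipy.spatial.transform import Rotation as Ro
YAW=-2.8
a=np.radians(YAW); SX=np.array([np.cos(a),np.sin(a),0]); SY=np.array([-np.sin(a),np.cos(a),0])
RT=np.stack([-SX,SY,[0,0,-1]],1)
def row(p,o=None,R=RT):
    o=o or r.observe(); Q=o["tcp_rot"]
    return np.r_[Q.T@(np.array(p)-o["ee_pos"]),Ro.from_matrix(Q.T@R).as_rotvec()/(np.pi/2)].round(4)
def st():
    o=r.observe(); print({k:np.round(o[k],4).tolist() for k in("clock","ee_pos","wrist_force","finger_gap","joint_pos")})
E
python3 - <<'E'
from h import *
f=dict(np.load("top0.npz")); P=cloud(f); c=f["color"].astype(int)
m=(c[...,2]>180)&(c[...,0]<70)&(P[...,2]>.1); q=P[m]; print('bin',q.min(0),q.max(0))
print(row([.45,.35,.22]),row([.53,-.20,.22]))
E
```

```text
bin [ 0.3207199  -0.60963554  0.16181717] [ 0.48747775 -0.02981832  1.820033  ]
[-3.257e-01 -1.815e-01 -1.500e-02 -1.000e-03 -1.000e-04 -1.610e-01] [-5.655e-01 -6.829e-01 -1.420e-02 -1.000e-03 -1.000e-04 -1.610e-01]
```

{"api": "send_rows", "payload": {
  "moves": [
    [[-0.326,-0.182,-0.015,-0.001,0,-0.161,1],[-0.326,-0.182,-0.015,-0.001,0,-0.161,1],[-0.326,-0.182,-0.015,-0.001,0,-0.161,1],[-0.326,-0.182,-0.015,-0.001,0,-0.161,1],[-0.326,-0.182,-0.015,-0.001,0,-0.161,1],[-0.326,-0.182,-0.015,-0.001,0,-0.161,1],[-0.326,-0.182,-0.015,-0.001,0,-0.161,1],[-0.326,-0.182,-0.015,-0.001,0,-0.161,1],[-0.566,-0.683,-0.014,-0.001,0,-0.161,1],[-0.566,-0.683,-0.014,-0.001,0,-0.161,1],[-0.566,-0.683,-0.014,-0.001,0,-0.161,1],[-0.566,-0.683,-0.014,-0.001,0,-0.161,1]]
  ]
}}

```text
clock: 1.1
ee_pos: [0.4527, 0.2129, 0.2185]
tcp_rot: [[-0.999, 0.049, -0.001], [0.049, 0.999, -0.0], [0.001, -0.0, -1.0]]
wrist_force: [1.7, -0.8, 0.2]
finger_gap: 1.003
```

Run:
```python
from h import *
st(); print(row([.53,-.20,.22]))
```

```text
{'clock': 1.1, 'ee_pos': [0.4527, 0.2129, 0.2185], 'wrist_force': [1.7116, -0.8434, 0.1538], 'finger_gap': 1.0029, 'joint_pos': [-27.936, 22.853, -0.6392, 109.4309, 0.3359, 47.7684, 58.45]}
[-9.740e-02 -4.086e-01 -1.400e-03 -3.000e-04 -5.000e-04  0.000e+00]
```

{"api": "send_rows", "payload": {
  "moves": [
    [[-0.097,-0.409,0,0,0,0,1],[-0.097,-0.409,0,0,0,0,1],[-0.097,-0.409,0,0,0,0,1],[-0.097,-0.409,0,0,0,0,1],[-0.097,-0.409,0,0,0,0,1],[-0.097,-0.409,0,0,0,0,1],[-0.097,-0.409,0,0,0,0,1],[-0.097,-0.409,0,0,0,0,1],[-0.097,-0.409,0,0,0,0,1],[-0.097,-0.409,0,0,0,0,1],[-0.097,-0.409,0,0,0,0,1],[-0.097,-0.409,0,0,0,0,1]]
  ]
}}

```text
clock: 2.1
ee_pos: [0.5289, -0.2043, 0.218]
tcp_rot: [[-0.998, 0.055, -0.002], [0.055, 0.998, -0.002], [0.001, -0.002, -1.0]]
wrist_force: [-0.9, 1.0, 0.9]
finger_gap: 1.0
```

Run:
```python
from h import *
st(); f=grab_frame("wrist"); np.savez("w1.npz",**f); cv2.imwrite("pics/w1.png",f["color"]); R,t,K=cam(f); print(-R.T@t,R[2],K[0,0])
```

```text
{'clock': 2.1, 'ee_pos': [0.5289, -0.2043, 0.218], 'wrist_force': [-0.9213, 0.9714, 0.8688], 'finger_gap': 1.0004, 'joint_pos': [16.0487, 28.3381, 3.2388, 99.6585, -1.7816, 52.1041, 106.8327]}
[ 0.46194329 -0.20008682  0.39796033] [ 0.22812551 -0.01453059 -0.9735233 ] 346.9466395618855
```

View pics/w1.png

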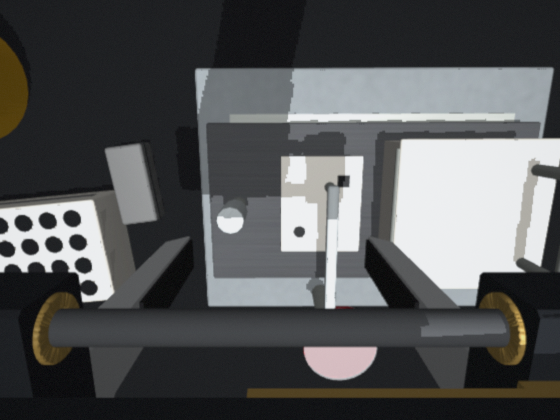

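Run:
```python
from h import *
f=dict(np.load("w1.npz"))
cv2.imwrite("pics/w1c.png",cv2.resize(f["color"][145:265,210:370],(800,600),interpolation=cv2.INTER_CUBIC))
print(proj(f,[.517,-.158,.056]),proj(f,[.517,-.158,.099]),proj(f,[.517,-.158,.089]))
```

```text
[324.79354722 183.08423629] [331.04474716 190.60886722] [329.44163567 188.67918614]
```

View pics/w1c.png

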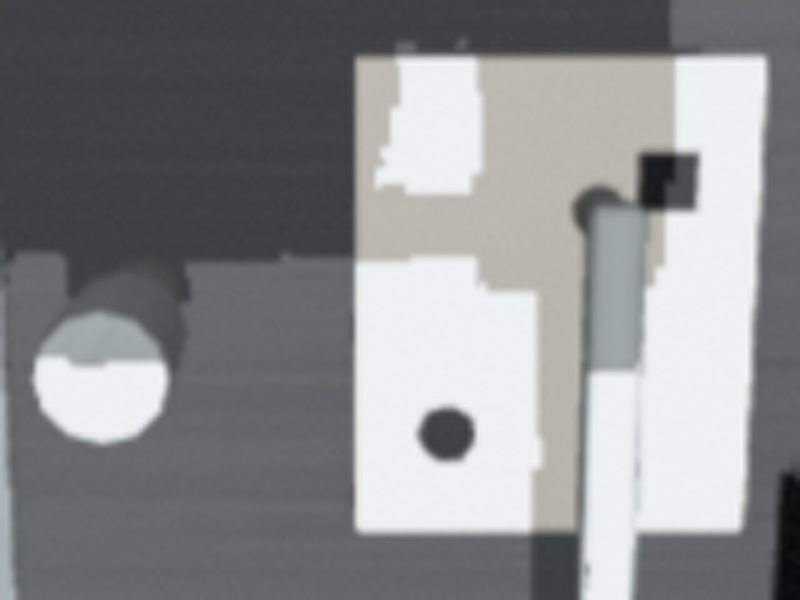

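The wrist view (5× crop) shows the round mark at (446,434), square (668,182), arm end centre (617,207), dark needle rod at about (599,211) and knob top (101,378).

Run:
```python
from h import *
f=dict(np.load("w1.npz")); W=lambda p,z: onplane(f,((p[0]+.5)/5-.5+210,(p[1]+.5)/5-.5+145),z)
for n,p,z in(('round',(446,434),.051),('square',(668,182),.051),('knob',(101,378),.11),('armend',(617,206),.099),('arm mid',(608,590),.099),('rodL@56',(573,207),.056),('rodL@75',(573,207),.075),('rodtop@56',(597,186),.056),('rodtop@80',(597,186),.08),('rodc@56',(597,210),.056)):
    p3=W(p,z); print(n,p3.round(4),'stage',(p3@SX).round(4),(p3@SY).round(4))
P=cloud(f); 
for u,v in((329,185),(328,186),(327,187),(330,184),(329,187),(333,190)): print((u,v),P[v,u].round(4), P[v,u]@SX,P[v,u]@SY)
```

```text
round [ 0.5672 -0.1856  0.051 ] stage 0.5755 -0.1577
square [ 0.5167 -0.1388  0.051 ] stage 0.5228 -0.1134
knob [ 0.5361 -0.2468  0.11  ] stage 0.5475 -0.2204
armend [ 0.5128 -0.1562  0.099 ] stage 0.5199 -0.131
arm mid [ 0.584  -0.1592  0.099 ] stage 0.5911 -0.1305
rodL@56 [ 0.5199 -0.1587  0.056 ] stage 0.527 -0.1331
rodL@75 [ 0.5167 -0.161   0.075 ] stage 0.5239 -0.1355
rodtop@56 [ 0.5159 -0.1538  0.056 ] stage 0.5228 -0.1284
rodtop@80 [ 0.5121 -0.157   0.08  ] stage 0.5192 -0.1318
rodc@56 [ 0.5208 -0.1539  0.056 ] stage 0.5277 -0.1283
(329, 185) [ 0.5137 -0.1582  0.0884] 0.5208492343558387 -0.1329579626351007
(328, 186) [ 0.5136 -0.16    0.0944] 0.5207774380703101 -0.13467398138348777
(327, 187) [ 0.5147 -0.1607  0.093 ] 0.5218933610642316 -0.1353474011794449
(330, 184) [ 0.5133 -0.1569  0.0855] 0.5203952906260436 -0.13166510052165795
(329, 187) [ 0.5138 -0.1596  0.0984] 0.5210071870378404 -0.13434145762456973
(333, 190) [ 0.5163 -0.1565  0.1005] 0.5233143670722478 -0.13109224770814729
```

Run:
```python
from h import *
f=dict(np.load("w1.npz")); n=SX*.5247-SY*.1308; print('needle',n, proj(f,n+[0,0,.056]),proj(f,n+[0,0,.086]))
print(row([.5361,-.2468,.15]),row([.5361,-.2468,.074]))
```

```text
needle [ 0.51768403 -0.15627532  0.        ] [326.54519155 183.6728599 ] [330.89189808 188.76446641]
[-0.0095 -0.0453  0.068   0.0001 -0.0012 -0.0017] [-9.70e-03 -4.54e-02  1.44e-01  1.00e-04 -1.20e-03 -1.70e-03]
```

{"api": "send_rows", "payload": {
  "moves": [
    [[-0.01,-0.045,0.03,0,-0.001,-0.002,1],[-0.01,-0.045,0.068,0,-0.001,-0.002,1],[-0.01,-0.045,0.068,0,-0.001,-0.002,1],[-0.01,-0.045,0.1,0,-0.001,-0.002,1],[-0.01,-0.045,0.125,0,-0.001,-0.002,1],[-0.01,-0.045,0.144,0,-0.001,-0.002,1],[-0.01,-0.045,0.144,0,-0.001,-0.002,1],[-0.01,-0.045,0.144,0,-0.001,-0.002,1]]
  ]
}}

```text
clock: 2.82
ee_pos: [0.5364, -0.2437, 0.074]
tcp_rot: [[-0.999, 0.046, -0.002], [0.046, 0.999, 0.002], [0.002, 0.002, -1.0]]
wrist_force: [-0.1, 0.3, 1.0]
finger_gap: 0.999
```

Run:
```python
from h import *
st(); print(row([.5361,-.2468,.074]))
```

```text
{'clock': 2.8167, 'ee_pos': [0.5364, -0.2437, 0.074], 'wrist_force': [-0.1334, 0.2904, 0.9741], 'finger_gap': 0.9986, 'joint_pos': [20.3744, 40.8569, 2.1931, 103.3308, -2.5698, 36.008, 111.5046]}
[ 0.0002 -0.0031  0.      0.0013 -0.0013  0.0021]
```

Close the fingers on the knob.

{"api": "send_rows", "payload": {
  "moves": [
    [[0,-0.003,0,0.001,-0.001,0.002,1],[0,-0.003,0,0.001,-0.001,0.002,-1],[0,-0.003,0,0.001,-0.001,0.002,-1],[0,-0.003,0,0.001,-0.001,0.002,-1],[0,-0.003,0,0.001,-0.001,0.002,-1],[0,-0.003,0,0.001,-0.001,0.002,-1],[0,-0.003,0,0.001,-0.001,0.002,-1],[0,-0.003,0,0.001,-0.001,0.002,-1],[0,-0.003,0,0.001,-0.001,0.002,-1],[0,-0.003,0,0.001,-0.001,0.002,-1]]
  ]
}}

```text
clock: 3.65
ee_pos: [0.5362, -0.2467, 0.074]
tcp_rot: [[-0.999, 0.049, -0.0], [0.049, 0.999, 0.001], [0.001, 0.001, -1.0]]
wrist_force: [0.0, -0.0, 0.9]
finger_gap: 0.4
```

```bash
cat >> h.py <<'E'
def marks(f,zp=.051):
    """dark blobs on the white index plate, stage coords"""
    g=f["color"].max(2); out=[]
    n,l,s,c=cv2.connectedComponentsWithStats((g<100).astype(np.uint8))
    for i in range(1,n):
        p=onplane(f,c[i],zp)
        if 20<s[i,4]<250 and abs(p[0]-.53)<.12 and abs(p[1]+.16)<.12: out.append((c[i].round(1).tolist(),int(s[i,4]),s[i,2:4].tolist(),round(p@SX,4),round(p@SY,4)))
    return out
E
python3 - <<'E'
from h import *
st(); f=grab_frame("wrist"); np.savez("w2.npz",**f); print(*marks(f),sep='\n')
o=r.observe(); p=o["ee_pos"]+SX*-.0508+SY*.0269; print(row([*p[:2],.074]))
E
```

```text
{'clock': 3.65, 'ee_pos': [0.5362, -0.2467, 0.074], 'wrist_force': [0.0313, -0.0366, 0.89], 'finger_gap': 0.3996, 'joint_pos': [20.5704, 40.8869, 2.2632, 103.2736, -2.5664, 35.9282, 111.5711]}
([386.6, 157.4], 59, [30, 3], np.float64(0.4968), np.float64(-0.1575))
([458.7, 157.5], 39, [20, 2], np.float64(0.4968), np.float64(-0.1157))
[ 0.0508  0.0269  0.      0.0004 -0.0003  0.0001]
```

{"api": "send_rows", "payload": {
  "moves": [
    [[0,0,0,0,0,0,-1],[0,0,0,0,0,0,-1],[0,0,0,0,0,0,-1],[0,0,0,0,0,0,-1],[0,0,0,0,0,0,-1],[0.01,0.005,0,0,0,0,-1],[0.02,0.01,0,0,0,0,-1],[0.03,0.015,0,0,0,0,-1],[0.04,0.02,0,0,0,0,-1],[0.051,0.027,0,0,0,0,-1],[0.051,0.027,0,0,0,0,-1],[0.051,0.027,0,0,0,0,-1]]
  ]
}}

```text
clock: 4.7
ee_pos: [0.4863, -0.2181, 0.0739]
tcp_rot: [[-0.999, 0.049, -0.001], [0.049, 0.999, -0.0], [0.001, -0.0, -1.0]]
wrist_force: [0.9, -4.3, -4.0]
finger_gap: 0.256
```

Run:
```python
from h import *
st(); 
f=grab_frame("wrist"); np.savez("w3.npz",**f); print(*marks(f),sep='\n'); s=grab_frame("scene"); np.savez("s3.npz",**s)
n=SX*.5247-SY*.1308+[0,0,.056]; u,v=proj(f,n).astype(int); print(u,v); us,vs=proj(s,n).astype(int); print(us,vs)
a=cv2.resize(f["color"][v-40:v+40,u-40:u+40],(400,400),interpolation=cv2.INTER_CUBIC)
b=cv2.resize(s["color"][vs-30:vs+30,us-30:us+30],(400,400),interpolation=cv2.INTER_CUBIC)
cv2.imwrite("pics/r3.png",np.hstack([a,b]))
```

```text
{'clock': 4.7, 'ee_pos': [0.4863, -0.2181, 0.0739], 'wrist_force': [0.8558, -4.3433, -4.0341], 'finger_gap': 0.2556, 'joint_pos': [19.6323, 37.5209, 2.2421, 112.3531, -2.6479, 30.2154, 110.8764]}
([380.6, 156.8], 95, [30, 4], np.float64(0.4451), np.float64(-0.1349))
([423.7, 157.5], 39, [20, 2], np.float64(0.4455), np.float64(-0.1099))
380 287
238 261
```

View pics/r3.png

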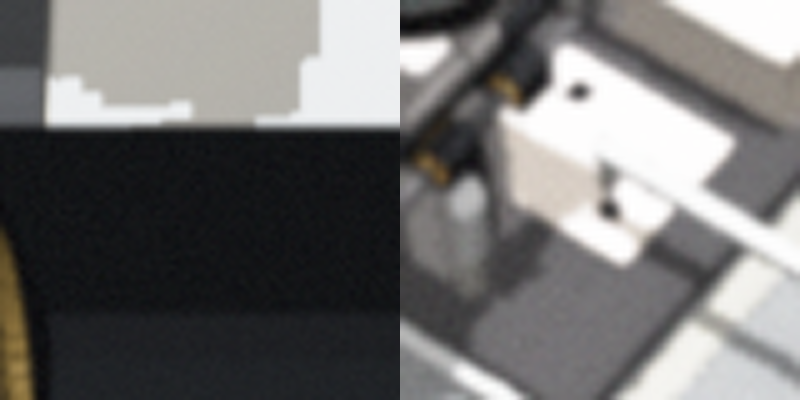

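Scene crop: the needle descends at x≈607 and ends directly above the round mark at (608,210). I'll quantify it.

Run:
```python
from h import *
s=dict(np.load("s3.npz")); print(*marks(s),sep='\n')
us,vs=238,261
g=s["color"].min(2); print(g[vs-8:vs+8,us-6:us+9])
print(proj(s,SX*.5247-SY*.1308+[0,0,.051]),proj(s,SX*.5247-SY*.1308+[0,0,.056]))
o=r.observe(); k=np.array(o["ee_pos"]); print(k, row([*(k+SX*.053-SY*.044)[:2],.074]))
```

```text
([245.9, 278.4], 107, [28, 29], np.float64(0.5774), np.float64(-0.1653))
[[246 250 252 253 251 247 248 251 252 252 252 253 253 253 253]
 [221 233 246 249 248 229 228 244 249 251 252 252 251 251 252]
 [198 208 219 233 237 211 173 195 229 246 250 252 251 250 251]
 [195 198 201 206 213 194 140 132 173 217 239 248 250 251 251]
 [197 195 197 197 193 171 127 116 156 203 222 231 243 249 251]
 [197 199 196 196 194 174 127 129 189 238 241 232 225 232 244]
 [196 196 197 197 197 184 151 157 221 250 252 249 235 215 225]
 [196 193 199 202 197 188 157 157 223 249 253 253 250 242 231]
 [196 198 203 215 214 176 114 104 170 238 252 253 253 252 250]
 [200 207 222 235 231 178  93  60 120 215 250 253 253 253 253]
 [218 233 243 247 242 216 146 104 123 199 245 250 252 253 251]
 [226 247 251 252 251 247 228 201 183 202 220 235 245 246 236]
 [190 235 248 252 253 253 251 248 238 230 211 208 213 201 171]
 [133 175 216 244 251 252 253 253 252 248 233 205 176 137 109]
 [112 120 147 192 233 246 251 253 253 252 247 213 148  98  76]
 [113 111 118 132 164 205 237 248 252 252 246 204 124  76  67]]
[238.95792778 262.07249897] [238.85139443 261.0857387 ]
[ 0.48627871 -0.21810692  0.07391941] [-0.053  -0.044  -0.0001 -0.     -0.0009 -0.0003]
```

{"api": "send_rows", "payload": {
  "moves": [
    [[0,0,0,0,0,0,-1],[0,0,0,0,0,0,-1],[0,0,0,0,0,0,-1],[0,0,0,0,0,0,-1],[0,0,0,0,0,0,-1],[0,0,0,0,0,0,-1],[0,0,0,0,0,0,-1],[0,0,0,0,0,0,-1]]
  ]
}}

```text
clock: 5.47
ee_pos: [0.4863, -0.2181, 0.0739]
tcp_rot: [[-0.999, 0.049, -0.001], [0.049, 0.999, -0.0], [0.001, -0.0, -1.0]]
wrist_force: [-0.5, -3.0, -2.9]
finger_gap: 0.252
```

Run:
```python
from h import *
st(); o=r.observe(); k=np.array(o["ee_pos"]); print(row([*(k+SX*.053-SY*.044)[:2],.074]))
s=grab_frame("scene"); g=255.-s["color"].min(2)[258:266,234:244]; v,u=np.indices(g.shape); w=(g>90)*g; print((w*u).sum()/w.sum()+234,(w*v).sum()/w.sum()+258)
```

```text
{'clock': 5.4667, 'ee_pos': [0.4863, -0.2181, 0.0739], 'wrist_force': [-0.4758, -3.035, -2.9251], 'finger_gap': 0.2519, 'joint_pos': [19.637, 37.5334, 2.2379, 112.3243, -2.645, 30.2623, 110.8746]}
[-0.053  -0.044  -0.0001 -0.0001 -0.0009 -0.0003]
238.7410228509249 260.96789989118605
```

{"api": "send_rows", "payload": {
  "moves": [
    [[-0.01,-0.008,0,0,0,0,-1],[-0.02,-0.016,0,0,0,0,-1],[-0.03,-0.025,0,0,0,0,-1],[-0.04,-0.033,0,0,0,0,-1],[-0.053,-0.044,0,0,0,0,-1],[-0.053,-0.044,0,0,0,0,-1],[-0.053,-0.044,0,0,0,0,-1],[-0.053,-0.044,0,0,0,0,-1],[-0.053,-0.044,0,0,0,0,-1],[-0.053,-0.044,0,0,0,0,-1],[-0.053,-0.044,0,0,0,0,-1],[-0.053,-0.044,0,0,0,0,-1]]
  ]
}}

```text
clock: 6.52
ee_pos: [0.5379, -0.2629, 0.0738]
tcp_rot: [[-0.999, 0.048, -0.0], [0.048, 0.999, 0.002], [0.0, 0.002, -1.0]]
wrist_force: [2.8, 4.4, -1.3]
finger_gap: 0.254
```

Run:
```python
from h import *
st(); s=grab_frame("scene"); np.savez("s4.npz",**s); t=grab_frame("top"); np.savez("t4.npz",**t)
o=r.observe(); print(row([*(np.array([.4863,-.2181,0])+SX*.053-SY*.044)[:2],.074]))
print(s["color"].min(2)[250:270,228:250]); print(proj(s,SX*.5247-SY*.1308+[0,0,.051]))
a=cv2.resize(s["color"][231:291,208:268],(400,400),interpolation=cv2.INTER_CUBIC); u,v=proj(t,[.53,-.15,.05]).astype(int)
b=cv2.resize(t["color"][v-40:v+40,u-40:u+40],(400,400),interpolation=cv2.INTER_CUBIC); cv2.imwrite("pics/q4.png",np.hstack([a,b]))
```

```text
{'clock': 6.5167, 'ee_pos': [0.5379, -0.2629, 0.0738], 'wrist_force': [2.8182, 4.4133, -1.3335], 'finger_gap': 0.2541, 'joint_pos': [22.124, 41.4225, 2.0671, 101.884, -2.4134, 36.7844, 112.8543]}
[ 0.0007 -0.0018 -0.0002  0.001  -0.0002  0.0005]
[[ 31  60  91  94  81  61  48  40  47  79 101  98  89  72  71  76 101 118
  125 130 130 130]
 [ 53  76  87  80  67  51  44  49  88 146 162 123  89  74  75  84 105 124
  133 140 137 132]
 [ 74  82  80  62  49  38  48  79 143 199 211 151 104  94 103 103 107 123
  142 144 135 130]
 [ 87  71  59  53  41  42  64 106 165 208 184 144 126 157 183 163 130 117
  115 118 120 126]
 [ 91  58  54  44  41  62  84 106 136 158 142 131 166 226 241 232 197 148
  114  98 102 111]
 [100  57  43  36  46  75 107 110 123 130 121 121 179 235 249 249 244 223
  188 141 104  94]
 [ 92  49  29  32  50  79  97 112 125 121 104 111 154 213 239 248 250 249
  244 224 181 125]
 [ 63  33  27  32  49  70  84 105 124 129 112 111 150 203 222 232 243 248
  250 249 242 206]
 [ 39  27  27  44  47  55  62  84 131 164 153 131 188 237 241 231 223 231
  243 249 251 246]
 [ 30  36  43  49
[... 334 characters left out ...]
3
  253 252 248 237]
 [ 53  54  49  46  41  29  55 107 173 193 156 114 105 174 236 249 252 253
  253 253 253 252]
 [ 66  67  52  39  34  49 110 196 239 245 233 205 173 187 217 233 246 250
  253 253 253 253]
 [ 76  72  59  46  50  97 187 241 251 252 251 247 236 226 210 210 219 234
  246 250 252 253]
 [ 86 100  93  73  95 169 236 251 253 253 253 253 252 248 234 213 199 206
  218 234 246 251]
 [ 97 139 146 136 165 231 250 253 253 253 253 253 253 253 249 235 214 202
  199 206 223 241]
 [110 157 182 185 208 244 252 253 253 253 253 253 253 253 252 249 240 230
  212 203 203 228]
 [128 169 188 195 204 234 248 252 253 253 253 253 253 253 253 253 252 249
  240 229 213 214]]
[238.95792778 262.07249897]
```

View pics/q4.png

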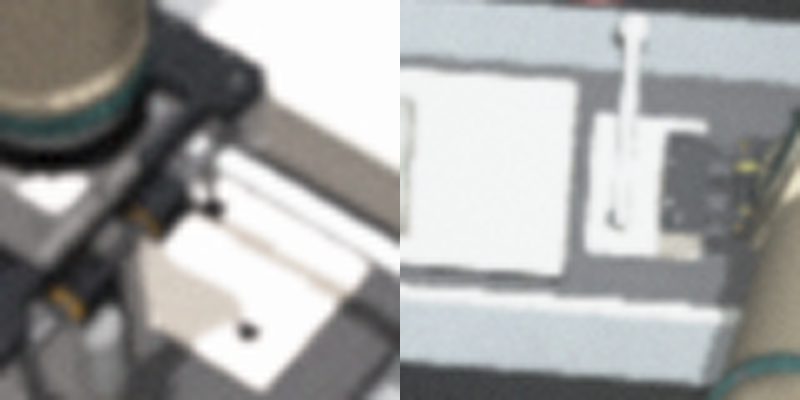

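Scene crop: the needle ends on the square mark (pixel ≈ (239.3,261.6), predicted (239.0,262.1)), so it is about 2 mm short in y. I'll nudge it, dwell, then open the fingers.

{"api": "send_rows", "payload": {
  "moves": [
    [[0.0005,-0.003,0,0,0,0,-1],[0.0005,-0.003,0,0,0,0,-1],[0.0005,-0.003,0,0,0,0,-1],[0.0005,-0.003,0,0,0,0,-1],[0.0005,-0.003,0,0,0,0,-1],[0.0005,-0.003,0,0,0,0,-1],[0.0005,-0.003,0,0,0,0,-1],[0.0005,-0.003,0,0,0,0,-1]]
  ]
}}

```text
clock: 7.28
ee_pos: [0.5378, -0.264, 0.0739]
tcp_rot: [[-0.999, 0.047, 0.0], [0.047, 0.999, 0.003], [-0.0, 0.004, -1.0]]
wrist_force: [2.8, 4.9, -0.8]
finger_gap: 0.252
```

{"api": "send_rows", "payload": {
  "moves": [
    [[0,0,0,0,0,0,-1],[0,0,0,0,0,0,1],[0,0,0,0,0,0,1],[0,0,0,0,0,0,1],[0,0,0,0,0,0,1],[0,0,0,0,0,0,1],[0,0,-0.04,0,0,0,1],[0,0,-0.08,0,0,0,1],[0,0,-0.12,0,0,0,1],[0,0,-0.15,0,0,0,1],[0,0,-0.15,0,0,0,1]]
  ]
}}

```text
clock: 8.2
ee_pos: [0.5414, -0.2667, 0.2308]
tcp_rot: [[-0.999, 0.047, 0.012], [0.047, 0.999, -0.002], [-0.012, -0.001, -1.0]]
wrist_force: [1.3, -0.1, -0.3]
finger_gap: 0.921
```

Run:
```python
from h import *
st(); o=r.observe(); print(row([.53,-.14,.225]))
```

```text
{'clock': 8.2, 'ee_pos': [0.5414, -0.2667, 0.2308], 'wrist_force': [1.2554, -0.1408, -0.2817], 'finger_gap': 0.9214, 'joint_pos': [21.8382, 30.2374, 2.8721, 93.7064, -1.9667, 55.4467, 112.7035]}
[ 0.0175  0.126   0.0054 -0.0009  0.0075  0.0009]
```

{"api": "send_rows", "payload": {
  "moves": [
    [[-0.005,0.04,0,0,0.008,0,1],[-0.005,0.08,0,0,0.008,0,1],[-0.005,0.12,0,0,0.008,0,1],[-0.005,0.16,0,0,0.008,0,1],[-0.005,0.2,0,0,0.008,0,1],[-0.005,0.24,0,0,0.008,0,1],[-0.005,0.263,0,0,0.008,0,1],[-0.005,0.263,0,0,0.008,0,1],[-0.005,0.263,0,0,0.008,0,1]]
  ]
}}

```text
clock: 8.95
ee_pos: [0.5586, -0.0028, 0.2301]
tcp_rot: [[-0.999, 0.044, -0.002], [0.044, 0.999, -0.001], [0.002, -0.001, -1.0]]
wrist_force: [0.1, -0.6, 0.9]
finger_gap: 0.998
```

Run:
```python
from h import *
st(); f=grab_frame("wrist"); np.savez("w5.npz",**f); s=grab_frame("scene"); np.savez("s5.npz",**s)
print(*marks(f),sep='\n'); print(proj(s,SX*.5247-SY*.1308+[0,0,.051]),proj(f,SX*.5247-SY*.1308+[0,0,.051]))
cv2.imwrite("pics/w5.png",f["color"])
for n,F in(("w",f),("s",s)):
    P=cloud(F); m=(P[...,2]>.135)&(P[...,2]<.165)&(abs(P[...,0]-.55)<.06)&(abs(P[...,1]+.003)<.03)
    q=P[m]; print(n,len(q),np.median(q,0),q.min(0),q.max(0))
```

```text
{'clock': 8.95, 'ee_pos': [0.5586, -0.0028, 0.2301], 'wrist_force': [0.1447, -0.5701, 0.8923], 'finger_gap': 0.998, 'joint_pos': [-3.8336, 26.8785, 1.7644, 100.0179, -0.902, 53.2118, 85.766]}
([149.0, 105.3], 39, [27, 2], np.float64(0.4692), np.float64(-0.1049))
([92.1, 211.5], 80, [11, 10], np.float64(0.5781), np.float64(-0.1741))
([55.4, 254.4], 59, [25, 5], np.float64(0.6268), np.float64(-0.2201))
[238.95792778 262.07249897] [128.15795074 161.32878747]
w 1493 [ 0.54808881 -0.00311377  0.15225045] [ 0.50461925 -0.01037098  0.1350576 ] [0.59721442 0.00341708 0.15497831]
s 108 [ 0.55730769 -0.00612242  0.15035123] [ 0.50833416 -0.01433965  0.13527811] [0.60130144 0.00268227 0.15902725]
```

View pics/w5.png

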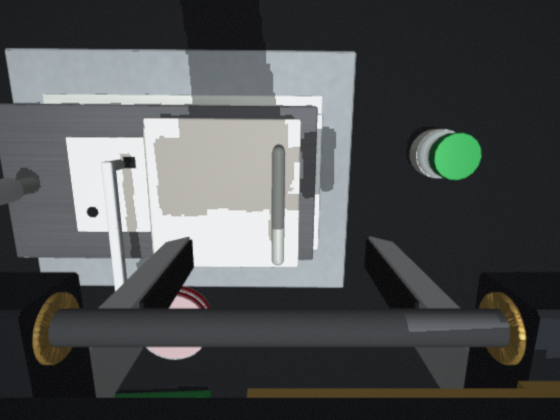

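Wrist view: square mark beneath the needle arm end at (128,162); round mark (92,211), handle bar from (279,147) to (278,263), jar clear at (450,157). Now the bar centre line.

Run:
```python
from h import *
f=dict(np.load("w5.npz")); s=dict(np.load("s5.npz")); P=cloud(f)
m=((P[...,2]>.135)&(P[...,2]<.165)&(abs(P[...,0]-.55)<.055)&(abs(P[...,1]+.003)<.03)).astype(np.uint8)
for v in range(150,262,12):
    u=np.flatnonzero(m[v,262:296])+262
    if len(u): p=onplane(f,((u[0]+u[-1])/2,v),.147); print(v,u[0],u[-1],p.round(4),(p@SY).round(4))
# scene: compare predicted bar centre pixel
b=SX*.550+SY*.0245
for y in(.021,.0245,.028): print(y,proj(s,SX*.55+SY*y+[0,0,.147]))
P2=cloud(s); m2=(P2[...,2]>.138)&(P2[...,2]<.165)&(abs(P2[...,0]-.55)<.055)&(abs(P2[...,1]+.003)<.03)
v,u=np.nonzero(m2); print(np.polyfit(u,v,1), u.min(),u.max())
for x in(.51,.55,.59):
  for y in(.0205,.0235,.0265): q=proj(s,SX*x+SY*y+[0,0,.147]); print(x,y,q, np.polyval(np.polyfit(u,v,1),q[0]))
print(np.polyfit(P[...,1][m>0],P[...,0][m>0],0))
print(row([.551,-.0035,.18]),row([.551,-.0035,.129]))
```

```text
150 273 283 [ 0.5071 -0.001   0.147 ] 0.0237
162 272 284 [ 0.516  -0.0014  0.147 ] 0.0238
174 272 284 [ 0.5251 -0.0018  0.147 ] 0.0239
186 272 284 [ 0.5343 -0.0022  0.147 ] 0.0239
198 272 284 [ 0.5436 -0.0026  0.147 ] 0.024
210 272 283 [ 0.5531 -0.0034  0.147 ] 0.0236
222 272 283 [ 0.5628 -0.0038  0.147 ] 0.0237
234 271 283 [ 0.5726 -0.0046  0.147 ] 0.0233
246 271 283 [ 0.5826 -0.0051  0.147 ] 0.0234
258 271 283 [ 0.5928 -0.0055  0.147 ] 0.0234
0.021 [275.09644141 213.07055599]
0.0245 [275.77966369 212.34306246]
0.028 [276.46131884 211.61723762]
[ 0.52917473 66.64998737] 264 289
0.51 0.0205 [264.14919591 207.40844992] 206.43106752837292
0.51 0.0235 [264.74035233 206.79588262] 206.7438925722343
0.51 0.0265 [265.33035651 206.18450929] 207.0561078780591
0.55 0.0205 [274.99870999 213.17462019] 212.1723562425537
0.55 0.0235 [275.58461747 212.55074723] 212.4824036810603
0.55 0.0265 [276.16937247 211.92810145] 212.79184124770467
0.59 0.0205 [286.0496687  219.04785184] 218.02024436491308
0.59 0.0235 [286.63002973 218.41235715] 218.3273567585715
0.59 0.0265 [287.2092386  217.77812408] 218.63385945661918
[0.54915288]
[ 0.0076  0.0022  0.0502 -0.0017 -0.0008 -0.0001] [ 7.600e-03  2.300e-03  1.012e-01 -1.700e-03 -8.000e-04 -1.000e-04]
```

{"api": "send_rows", "payload": {
  "moves": [
    [[0.009,0.002,0.03,-0.002,-0.001,0,1],[0.009,0.002,0.06,-0.002,-0.001,0,1],[0.009,0.002,0.08,-0.002,-0.001,0,1],[0.009,0.002,0.101,-0.002,-0.001,0,1],[0.009,0.002,0.101,-0.002,-0.001,0,1],[0.009,0.002,0.101,-0.002,-0.001,0,1],[0.009,0.002,0.101,-0.002,-0.001,0,1]]
  ]
}}

```text
clock: 9.63
ee_pos: [0.5503, -0.005, 0.1301]
tcp_rot: [[-0.999, 0.051, 0.002], [0.051, 0.999, -0.0], [-0.002, 0.0, -1.0]]
wrist_force: [-0.4, -0.4, 0.2]
finger_gap: 1.004
```

Run:
```python
from h import *
st(); p=SX*.5495+SY*.0236; print(p,row([*p[:2],.128]))
```

```text
{'clock': 9.6333, 'ee_pos': [0.5503, -0.005, 0.1301], 'wrist_force': [-0.3947, -0.4441, 0.2333], 'finger_gap': 1.0035, 'joint_pos': [-3.3088, 33.4783, 1.3656, 107.5183, -1.1876, 38.9195, 85.8341]}
[ 0.54999683 -0.00327112  0.        ] [ 0.0004  0.0017  0.0021  0.      0.0011 -0.0013]
```

{"api": "send_rows", "payload": {
  "moves": [
    [[0,0.002,0.002,0,0.001,0,0.6],[0,0.002,0.002,0,0.001,-0.001,0.2],[0,0.002,0.002,0,0.001,-0.001,-0.2],[0,0.002,0.002,0,0.001,-0.001,-0.5],[0,0.002,0.002,0,0.001,-0.001,-0.5],[0,0.002,0.002,0,0.001,-0.001,-0.5],[0,0.002,0.002,0,0.001,-0.001,-0.5],[0,0.002,0.002,0,0.001,-0.001,-0.5],[0,0.002,0.002,0,0.001,-0.001,-0.5],[0,0.002,0.002,0,0.001,-0.001,-0.5],[0,0.002,0.002,0,0.001,-0.001,-0.5],[0,0.002,0.002,0,0.001,-0.001,-0.5]]
  ]
}}

```text
clock: 10.63
ee_pos: [0.5504, -0.003, 0.1281]
tcp_rot: [[-0.999, 0.049, 0.0], [0.049, 0.999, 0.0], [-0.0, 0.0, -1.0]]
wrist_force: [0.2, 0.9, -0.2]
finger_gap: 0.249
```

Run:
```python
from h import *
st(); p=SX*.5495+SY*.0236; print(p,row([*p[:2],.128]))
```

```text
{'clock': 10.6333, 'ee_pos': [0.5504, -0.003, 0.1281], 'wrist_force': [0.2302, 0.9275, -0.221], 'finger_gap': 0.2493, 'joint_pos': [-3.495, 33.6953, 1.3417, 107.5064, -1.1897, 38.8074, 85.7206]}
[ 0.54999683 -0.00327112  0.        ] [ 0.0004 -0.0003  0.0001  0.      0.     -0.0003]
```

{"api": "send_rows", "payload": {
  "moves": [
    [[0,0,0,0,0,0,-0.7],[0,0,0,0,0,0,-0.8],[0,0,0,0,0,0,-1],[0,0,0,0,0,0,-1],[0,0,0,0,0,0,-1],[0,0,0,0,0,0,-1],[0,0,0,0,0,0,-1],[0,0,0,0,0,0,-1]]
  ]
}}

```text
clock: 11.3
ee_pos: [0.5504, -0.0032, 0.1281]
tcp_rot: [[-0.999, 0.049, 0.0], [0.049, 0.999, -0.0], [-0.0, -0.0, -1.0]]
wrist_force: [-0.1, -0.8, -0.9]
finger_gap: 0.099
```

```bash
cat >> h.py <<'E'
def arc(th):  # bar world position at lid angle th deg, TCP z 19 mm lower; carrier fixed
    t=np.radians(th); c,s=np.cos(t),np.sin(t)
    return np.r_[(SX*.5495+SY*(.0236-.115+.115*c-.051*s))[:2],.096+.115*s+.051*c-.019]
E
python3 - <<'E'
from h import *
st(); o=r.observe()
for n in("scene","wrist"):
    f=grab_frame(n); print(n,*marks(f),sep='\n')
for th in(5,10,15,20,25,30,35,40,45,50,55,60): print(th,(np.array(arc(th))-arc(0)).round(4),row(arc(th),o)[:3])
E
```

```text
{'clock': 11.3, 'ee_pos': [0.5504, -0.0032, 0.1281], 'wrist_force': [-0.0816, -0.7664, -0.9011], 'finger_gap': 0.0989, 'joint_pos': [-3.4905, 33.6971, 1.3505, 107.5085, -1.1827, 38.8064, 85.7204]}
scene
([290.1, 255.8], 69, [27, 31], np.float64(0.6364), np.float64(-0.0245))
([240.3, 295.3], 240, [77, 40], np.float64(0.5993), np.float64(-0.2201))
([219.3, 292.8], 31, [8, 6], np.float64(0.5451), np.float64(-0.2478))
wrist
([21.0, 151.5], 30, [15, 2], np.float64(0.4994), np.float64(-0.1648))
([24.9, 253.5], 119, [12, 14], np.float64(0.5784), np.float64(-0.1752))
5 [-0.0002 -0.0049  0.0098] [ 0.0004 -0.005  -0.0098]
10 [-0.0005 -0.0106  0.0192] [ 0.0004 -0.0107 -0.0191]
15 [-0.0008 -0.0171  0.028 ] [ 0.0004 -0.0172 -0.028 ]
20 [-0.0012 -0.0243  0.0363] [ 0.0004 -0.0245 -0.0362]
25 [-0.0016 -0.0323  0.0438] [ 0.0004 -0.0324 -0.0438]
30 [-0.002  -0.0409  0.0507] [ 0.0004 -0.041  -0.0506]
35 [-0.0024 -0.05    0.0567] [ 0.0004 -0.0502 -0.0567]
40 [-0.0029 -0.0596  0.062 ] [ 0.0004 -0.0598 -0.0619]
45 [-0.0034 -0.0697  0.0664] [ 0.0004 -0.0699 -0.0663]
50 [-0.0039 -0.0801  0.0699] [ 0.0004 -0.0803 -0.0698]
55 [-0.0044 -0.0907  0.0725] [ 0.0004 -0.0909 -0.0724]
60 [-0.005  -0.1015  0.0741] [ 0.0004 -0.1018 -0.074 ]
```

{"api": "send_rows", "payload": {
  "moves": [
    [[0,-0.002,-0.004,0,0,0,-1],[0,-0.005,-0.01,0,0,0,-1],[0,-0.008,-0.0145,0,0,0,-1],[0,-0.0107,-0.0191,0,0,0,-1],[0,-0.0137,-0.0237,0,0,0,-1],[0,-0.0172,-0.028,0,0,0,-1],[0,-0.0172,-0.028,0,0,0,-1],[0,-0.0172,-0.028,0,0,0,-1],[0,-0.0172,-0.028,0,0,0,-1]]
  ]
}}

```text
clock: 12.15
ee_pos: [0.5496, -0.0196, 0.1563]
tcp_rot: [[-0.999, 0.049, 0.0], [0.049, 0.999, 0.001], [-0.0, 0.001, -1.0]]
wrist_force: [0.2, 3.6, 0.6]
finger_gap: 0.093
```

Run:
```python
from h import *
st(); o=r.observe()
for n in("scene","wrist"):
    f=grab_frame(n); print(n,*marks(f),sep='\n')
for th in(15,20,25,30,35,40,45): print(th,row(arc(th),o))
```

```text
{'clock': 12.15, 'ee_pos': [0.5496, -0.0196, 0.1563], 'wrist_force': [0.1659, 3.5967, 0.5877], 'finger_gap': 0.0931, 'joint_pos': [-1.7488, 31.3658, 1.3378, 106.1598, -1.0915, 42.4728, 87.3935]}
scene
([290.1, 255.9], 66, [27, 30], np.float64(0.6365), np.float64(-0.0247))
([240.1, 295.5], 237, [76, 40], np.float64(0.5992), np.float64(-0.2211))
([219.4, 292.8], 30, [7, 6], np.float64(0.5454), np.float64(-0.2477))
wrist
([42.0, 110.6], 201, [103, 8], np.float64(0.4693), np.float64(-0.1795))
([1.3, 207.1], 72, [5, 22], np.float64(0.5476), np.float64(-0.226))
([5.0, 233.1], 54, [14, 7], np.float64(0.5704), np.float64(-0.227))
([68.0, 241.8], 126, [13, 13], np.float64(0.5782), np.float64(-0.1741))
15 [ 0.0004 -0.0008  0.0002  0.0005  0.0001 -0.0001]
20 [ 0.0004 -0.0081 -0.008   0.0005  0.0001 -0.0001]
25 [ 0.0004 -0.016  -0.0156  0.0005  0.0001 -0.0001]
30 [ 0.0004 -0.0246 -0.0224  0.0005  0.0001 -0.0001]
35 [ 0.0004 -0.0337 -0.0285  0.0005  0.0001 -0.0001]
40 [ 0.0004 -0.0433 -0.0338  0.0005  0.0001 -0.0001]
45 [ 0.0004 -0.0534 -0.0382  0.0005  0.0001 -0.0001]
```

{"api": "send_rows", "payload": {
  "moves": [
    [[0,-0.0045,-0.004,0,0,0,-1],[0,-0.008,-0.008,0,0,0,-1],[0,-0.012,-0.0119,0,0,0,-1],[0,-0.016,-0.0156,0,0,0,-1],[0,-0.0203,-0.0191,0,0,0,-1],[0,-0.0246,-0.0224,0,0,0,-1],[0,-0.0291,-0.0256,0,0,0,-1],[0,-0.0337,-0.0285,0,0,0,-1],[0,-0.0337,-0.0285,0,0,0,-1],[0,-0.0337,-0.0285,0,0,0,-1]]
  ]
}}

```text
clock: 13.08
ee_pos: [0.5479, -0.0525, 0.1855]
tcp_rot: [[-0.999, 0.049, 0.0], [0.049, 0.999, 0.002], [-0.0, 0.002, -1.0]]
wrist_force: [-0.5, 6.3, 3.4]
finger_gap: 0.093
```

Run:
```python
from h import *
st(); o=r.observe()
f=grab_frame("wrist"); print(*marks(f),sep='\n')
for th in(35,40,45,50,55,60): print(th,row(arc(th),o))
```

```text
{'clock': 13.0833, 'ee_pos': [0.5479, -0.0525, 0.1855], 'wrist_force': [-0.5198, 6.2716, 3.3885], 'finger_gap': 0.0928, 'joint_pos': [1.717, 29.1905, 1.3644, 104.3721, -1.0783, 46.4429, 90.8576]}
([141.1, 112.2], 23, [19, 2], np.float64(0.4691), np.float64(-0.1453))
([118.5, 232.0], 102, [12, 11], np.float64(0.5781), np.float64(-0.1765))
35 [ 0.0003 -0.0007  0.0007  0.0013  0.0001  0.0001]
40 [ 0.0003 -0.0104 -0.0046  0.0013  0.0001  0.0001]
45 [ 0.0003 -0.0204 -0.009   0.0013  0.0001  0.0001]
50 [ 0.0003 -0.0308 -0.0125  0.0013  0.0001  0.0001]
55 [ 0.0003 -0.0415 -0.0151  0.0013  0.0001  0.0001]
60 [ 0.0003 -0.0523 -0.0167  0.0013  0.0001  0.0001]
```

The carrier has crept 2.4 mm in −y, because bar friction in the tight grip brings Fy to about 6 N. I'll push it back with the tight grip at constant height, then loosen to a cage so the bar can turn freely.

{"api": "send_rows", "payload": {
  "moves": [
    [[0,0.002,0,0,0,0,-1],[0,0.004,0,0,0,0,-1],[0,0.005,0,0,0,0,-1],[0,0.005,0,0,0,0,-1],[0,0.005,0,0,0,0,-1]]
  ]
}}

```text
clock: 13.55
ee_pos: [0.5479, -0.0504, 0.1843]
tcp_rot: [[-0.999, 0.05, -0.001], [0.05, 0.999, -0.002], [0.001, -0.002, -1.0]]
wrist_force: [2.4, -4.8, -8.8]
finger_gap: 0.098
```

Run:
```python
from h import *
st(); o=r.observe()
f=grab_frame("wrist"); print(*marks(f),sep='\n')
```

```text
{'clock': 13.55, 'ee_pos': [0.5479, -0.0504, 0.1843], 'wrist_force': [2.4075, -4.7909, -8.8405], 'finger_gap': 0.0981, 'joint_pos': [1.2455, 29.275, 1.5312, 104.4423, -0.9136, 46.3335, 90.3342]}
([132.4, 112.1], 44, [39, 2], np.float64(0.4687), np.float64(-0.151))
([116.6, 232.8], 102, [12, 11], np.float64(0.5782), np.float64(-0.1765))
```

{"api": "send_rows", "payload": {
  "moves": [
    [[0,0.004,-0.001,0,0,0,-1],[0,0.006,-0.001,0,0,0,-1],[0,0.007,-0.001,0,0,0,-1],[0,0.007,-0.001,0,0,0,-1],[0,0.007,-0.001,0,0,0,-1]]
  ]
}}

```text
clock: 14.02
ee_pos: [0.548, -0.047, 0.1841]
tcp_rot: [[-0.999, 0.052, -0.002], [0.052, 0.999, -0.006], [0.001, -0.006, -1.0]]
wrist_force: [3.7, -6.2, -12.5]
finger_gap: 0.098
```

Run:
```python
from h import *
st(); o=r.observe()
f=grab_frame("wrist"); print(*marks(f),sep='\n')
```

```text
{'clock': 14.0167, 'ee_pos': [0.548, -0.047, 0.1841], 'wrist_force': [3.7008, -6.2079, -12.4935], 'finger_gap': 0.0983, 'joint_pos': [0.594, 29.3036, 1.7224, 104.4552, -0.7131, 46.3392, 89.5918]}
([117.0, 233.0], 100, [11, 11], np.float64(0.5781), np.float64(-0.1735))
```

{"api": "send_rows", "payload": {
  "moves": [
    [[0,0,0,0,0,0,-0.7],[0,0,0,0,0,0,-0.7],[0,0,0,0,0,0,-0.7],[0,0,0,0,0,0,-0.7],[0,0,0,0,0,0,-0.7]]
  ]
}}

```text
clock: 14.48
ee_pos: [0.548, -0.0465, 0.1844]
tcp_rot: [[-0.999, 0.052, -0.001], [0.052, 0.999, -0.005], [0.001, -0.005, -1.0]]
wrist_force: [-0.1, 1.6, -0.5]
finger_gap: 0.151
```

Run:
```python
from h import *
st(); o=r.observe()
f=grab_frame("wrist"); print(*marks(f),sep='\n'); np.savez("w6.npz",**f)
for th in(35,40,45,50,55,60): print(th,row(arc(th),o))
```

```text
{'clock': 14.4833, 'ee_pos': [0.548, -0.0465, 0.1844], 'wrist_force': [-0.0545, 1.5548, -0.4995], 'finger_gap': 0.1507, 'joint_pos': [0.5905, 29.2734, 1.6807, 104.4505, -0.7172, 46.3621, 89.5817]}
([116.6, 232.8], 99, [12, 11], np.float64(0.5781), np.float64(-0.1734))
35 [ 0.0001 -0.0068 -0.0003 -0.0034 -0.0008 -0.0019]
40 [ 0.0001 -0.0164 -0.0055 -0.0034 -0.0008 -0.0019]
45 [ 0.0001 -0.0265 -0.0099 -0.0034 -0.0008 -0.0019]
50 [ 0.     -0.0369 -0.0133 -0.0034 -0.0008 -0.0019]
55 [-0.     -0.0476 -0.0158 -0.0034 -0.0008 -0.0019]
60 [-0.     -0.0585 -0.0174 -0.0034 -0.0008 -0.0019]
```

{"api": "send_rows", "payload": {
  "moves": [
    [[0,-0.005,-0.001,-0.003,-0.001,-0.002,-0.7],[0,-0.01,-0.003,-0.003,-0.001,-0.002,-0.7],[0,-0.015,-0.005,-0.003,-0.001,-0.002,-0.7],[0,-0.02,-0.007,-0.003,-0.001,-0.002,-0.7],[0,-0.025,-0.009,-0.003,-0.001,-0.002,-0.7],[0,-0.03,-0.011,-0.003,-0.001,-0.002,-0.7],[0,-0.035,-0.0127,-0.003,-0.001,-0.002,-0.7],[0,-0.04,-0.014,-0.003,-0.001,-0.002,-0.7],[0,-0.04,-0.014,-0.003,-0.001,-0.002,-0.7],[0,-0.04,-0.014,-0.003,-0.001,-0.002,-0.7]]
  ]
}}

```text
clock: 15.37
ee_pos: [0.5458, -0.0871, 0.1984]
tcp_rot: [[-0.999, 0.05, 0.0], [0.05, 0.999, -0.001], [-0.0, -0.001, -1.0]]
wrist_force: [1.3, 0.6, 0.0]
finger_gap: 0.152
```

Run:
```python
from h import *
st(); o=r.observe()
f=grab_frame("wrist"); print(*marks(f),sep='\n')
for th in(45,50,55,60): print(th,row(arc(th),o))
```

```text
{'clock': 15.3667, 'ee_pos': [0.5458, -0.0871, 0.1984], 'wrist_force': [1.2536, 0.6168, 0.0432], 'finger_gap': 0.1523, 'joint_pos': [5.0576, 28.4422, 1.5786, 103.2084, -0.9344, 48.3444, 94.2175]}
([204.7, 175.0], 165, [16, 16], np.float64(0.5254), np.float64(-0.1304))
([163.6, 228.4], 84, [10, 10], np.float64(0.5781), np.float64(-0.1733))
45 [-0.      0.0142  0.004  -0.0006  0.0002 -0.0005]
50 [-0.      0.0038  0.0005 -0.0006  0.0002 -0.0005]
55 [-0.0001 -0.0069 -0.002  -0.0006  0.0002 -0.0005]
60 [-0.0001 -0.0177 -0.0037 -0.0006  0.0002 -0.0005]
```

{"api": "send_rows", "payload": {
  "moves": [
    [[0,-0.004,-0.001,0,0,0,-0.7],[0,-0.008,-0.002,0,0,0,-0.7],[0,-0.012,-0.003,0,0,0,-0.7],[0,-0.016,-0.0035,0,0,0,-0.7],[0,-0.0187,-0.0037,0,0,0,-0.7],[0,-0.0187,-0.0037,0,0,0,-0.7],[0,-0.0187,-0.0037,0,0,0,-0.7],[0,-0.0187,-0.0037,0,0,0,-0.7]]
  ]
}}

```text
clock: 16.08
ee_pos: [0.5448, -0.1052, 0.2019]
tcp_rot: [[-0.999, 0.049, -0.0], [0.049, 0.999, -0.001], [0.0, -0.001, -1.0]]
wrist_force: [-0.9, 2.1, -0.1]
finger_gap: 0.15
```

Run:
```python
from h import *
st(); o=r.observe()
f=grab_frame("wrist"); np.savez("w7.npz",**f); print(*marks(f),sep='\n'); s=grab_frame("scene"); np.savez("s7.npz",**s); t=grab_frame("top"); np.savez("t7.npz",**t)
print(row(arc(60),o))
# lid plane from depth (white points above chamber top)
for n,F in(("w",f),("s",s),("t",t)):
    P=cloud(F); m=(F["color"].min(2)>130)&(P[...,2]>.115)&(P[...,2]<.205)&(abs(P[...,0]-.545)<.062)&(P[...,1]>-.13)&(P[...,1]<-.01)
    q=P[m]; print(n,len(q))
    if len(q)>40:
        y,z=q@SY,q[:,2]; ok=np.ones(len(q),bool)
        for _ in range(5):
            A=np.c_[y[ok]-y[ok].mean(),z[ok]-z[ok].mean()]; v=np.linalg.svd(A,full_matrices=False)[2]; d=((y-y[ok].mean())*v[1,0]+(z-z[ok].mean())*v[1,1]); ok=abs(d)<.004
        print(ok.sum(),np.degrees(np.arctan2(v[0,1],v[0,0])))
cv2.imwrite("pics/f7.png",cv2.resize(s["color"][150:330,175:335],(533,600),interpolation=cv2.INTER_CUBIC))
```

```text
{'clock': 16.0833, 'ee_pos': [0.5448, -0.1052, 0.2019], 'wrist_force': [-0.8968, 2.1397, -0.0879], 'finger_gap': 0.15, 'joint_pos': [6.9233, 28.3795, 1.6105, 102.6294, -0.973, 49.0086, 96.1724]}
([113.9, 113.2], 32, [27, 2], np.float64(0.4687), np.float64(-0.2299))
([149.0, 113.2], 42, [34, 2], np.float64(0.4687), np.float64(-0.1977))
([225.6, 174.5], 139, [14, 14], np.float64(0.5252), np.float64(-0.1292))
([182.9, 227.6], 83, [11, 10], np.float64(0.578), np.float64(-0.1734))
[-0.0002  0.0004 -0.0002 -0.0003 -0.0001 -0.0001]
w 8785
8772 -120.49834169909774
s 929
793 -120.77509871777217
t 61
56 66.1686395464228
```

View pics/f7.png

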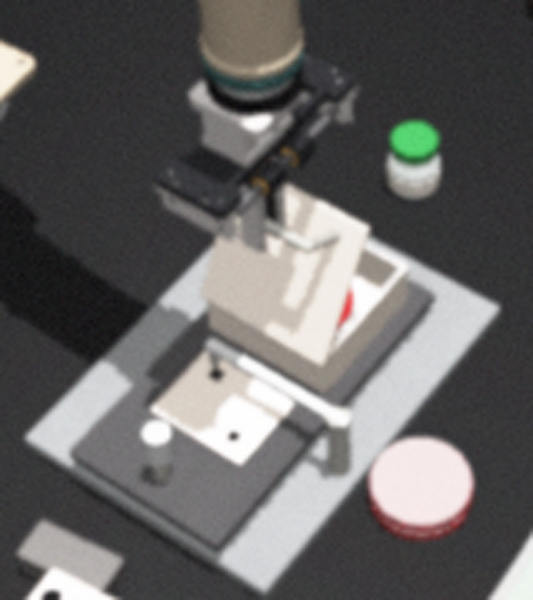

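The lid measures about 59.5° from depth. The scene crop shows the needle over the square mark at (216,373), the lid propped by the finger, and the jar and dishes untouched. I'll settle, check once more and hand in.

{"api": "send_rows", "payload": {
  "moves": [
    [[0,0,0,0,0,0,-0.7],[0,0,0,0,0,0,-0.7],[0,0,0,0,0,0,-0.7],[0,0,0,0,0,0,-0.7],[0,0,0,0,0,0,-0.7],[0,0,0,0,0,0,-0.7]]
  ]
}}

```text
clock: 16.73
ee_pos: [0.5448, -0.1051, 0.2019]
tcp_rot: [[-0.999, 0.049, -0.0], [0.049, 0.999, -0.001], [0.0, -0.001, -1.0]]
wrist_force: [0.1, 0.8, -0.5]
finger_gap: 0.153
```

Run:
```python
from h import *
st(); f=grab_frame("wrist"); print(*marks(f)[-2:],sep='\n'); print(r.observe()["wrist_force"]); sign_off()
```

```text
{'clock': 16.7333, 'ee_pos': [0.5448, -0.1051, 0.2019], 'wrist_force': [0.0906, 0.8284, -0.4824], 'finger_gap': 0.1529, 'joint_pos': [6.907, 28.3819, 1.6136, 102.6304, -0.9702, 49.0069, 96.1736]}
([225.6, 174.4], 139, [14, 14], np.float64(0.5251), np.float64(-0.1291))
([182.6, 227.5], 83, [10, 10], np.float64(0.578), np.float64(-0.1735))
[-0.55444226  1.2589582   0.42257856]
the job is handed in; nothing more can be done
```

I handed the job in at about 17 s, with the lid held open near 60° and the carrier at the square mark. The hand-in gave no verdict.

- **Sliding the carrier:** I slid it by its knob to the round mark, paused about a second, then slid it to the square mark and paused again. In the scene camera both marks sat within about 2 mm of the needle.
- **Opening the lid:** I lifted it by the handle bar. At about 35° the tight grip dragged the carrier 2.4 mm towards the knob end. I pushed it back while still gripping, then opened the fingers to about 14 mm around the bar and finished the lift that way.
- **Last checks:** Depth readings from two cameras put the lid at 59–59.5°. The square mark was about 1.5 mm from the needle, from an estimated needle position good to about 2 mm. The jar and dishes looked untouched in the last picture; I did not measure the other bystanders at the end.
- **Disagreements:**
  - The top camera's lid fit gave 66°, but from only 56 points, so I disregarded it.
  - The sideways force at the wrist read only 0.8–2.1 N and was noisy. It is above the 0.3 N needed, but the contact force itself was not measured.

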